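# Press the large lunch tin shut

### The arm

A 6-joint arm with a two-finger parallel gripper is mounted at the origin on the work surface. World frame = base frame: x ahead of the robot, y to its left, z up, the work surface at z = 0. Lengths are in mm, angles in degrees, forces in N, time in s.
With the tool pointing down it reaches from about 350 to 850 mm from the base axis. Payload 8.1 kg.
Tool frame: the origin (TCP) lies at the very end of the fingers, on their centre line; the grasp point (between the pads) lies r.tcp_to_grasp behind it (r.tcp_to_grasp is the distance from the TCP to the grasp point, in mm); z points along the fingers, y is the line along which they close (so a half turn about z gives the same grasp; the last joint's range is limited). The gripper opens to 85 mm and grips with 20 to 120 N. Pads are 22 mm wide; open, the fingers measure 114 mm over their backs; the gripper's body (76 mm by 85 mm) begins 54 mm behind the grasp point. The pads swing forward as they close: fully open they stand 13 mm farther back than shut.
Start: joints at [67.185, 7.471, 85.268, -0, 87.261, -4.893], TCP at [184.613, 570.897, 231.292] pointing down, gripper open.
Joint ranges: [-169.43, 169.43], [-51.17, 129.36], [1.28, 143.12], [-76.62, 256.62], [0, 156.53], [-152.29, 152.29]. Speed limits (degrees/s): [136.94, 136.94, 159.86, 180, 180, 180].

### API

Orientations are given as [roll, pitch, yaw] about the fixed x, y, z axes, in that order (R = Rz(yaw) Ry(pitch) Rx(roll)).
In Python, from bench import r gives the robot as it stands.
- The arm moves only by the shell command python3 -m handwheel 'ROWS' [OPENING] [FORCE]. ROWS is JSON, a list of rows, each a list of 4 numbers: the shift along the tool's x, y, z in m, then the turn about the tool's z in degrees. A call has 1 to 10 rows; each row shifts and turns the commanded pose from where the row before left it, along the tool's axes as they then stand; what a row does not reach is not made up. A row lasts 1/10 s, in which the tool goes at most 50 mm and 8.59 degrees, less where a joint would pass 70% of its speed; a pose out of reach is approached as far as the arm can. A call is refused whole if a number of a shift passes 0.05 or a number of a turn 8.59, either way. A call with a gripper value outside its range is refused whole. OPENING is the finger opening in m, from 0 to 0.0854, set as the call begins (- or left out, the last holds). The fingers move at their own pace and stop on an object; FORCE is the grip in N (left out, the last holds). Time passes only in rows, so rows that do not move let the fingers close. It gives the time, the measured TCP pose, the force, the opening and the grip force at its end, in the units of the state.
- r.sense(): the state, without advancing time (a new reading comes with each control period).
- r.snapshot(name): name is "scene" or "top"; returns the picture (384x512x3 uint8, red, green, blue); there is no depth.
- r.camera_params(name): a dict with "fx", "fy", "cx", "cy" (pixels), "D" ([k1, k2, p1, p2, k3] as OpenCV has them; the pictures are not rectified), "R" (3x3) and "t" (3): a world point X has camera coordinates R X + t. Camera axes: x right, y down, z forward; pixel columns grow to the right and rows downward; lengths in mm; the calibration is good to about 2 mm. A picture is of the moment at which its call begins. camera_params takes no time and is no camera call.
- r.hand_in(): hands the job in; it is judged then, once.
The state is a dict: "time": time; "joint_pos": joint angles; "qd": joint speeds; "joint_efforts": joint torques, N m; "tool_pos": TCP position; "tcp_rot": TCP orientation; "ft_force": force on the tool from outside, world axes, zero at the start; "wrist_torque": the same for the moment, N m; "finger_gap": finger opening in mm; "grip_force": force on a finger pad.
Only numpy, scipy, OpenCV 4.12 (cv2) and the standard library are available. Lean on these libraries where they do the work, as an engineer would, in place of code of your own. Each camera call takes 0.05 s, during which the arm holds its last target. There are 200 camera calls.

### The job

Whoever owns the large oblong aluminium lunch tin has finished eating: with the fingertips on the lift tab at the middle of its lid's front edge, press the lid gently down until it is fully shut, without slamming it or shifting the tin, then draw the hand well clear. The small square tin is still being eaten from, so leave its lid standing as it is, and touch none of the other things around the two tins.

Things in the scene. Friction and masses are not known exactly. Their poses are not given: they have to be found in the camera images.
- lunch_tin: the large oblong tin, plain aluminium: 120 (x) by 190 (y) by 55 mm high without its lid, walls 3 mm, about 0.7 kg, loose on the desk. Origin: centre of its underside; z up; its own -x is the front (the long side with the lift tab, turned more or less to the robot), +x the back, where the lid is hinged
- lunch_lid (a joint): angle of the large tin's lid, rad: 0 shut, growing as its front edge rises; it starts ajar at 0.35 to 0.65. The hinge is stiff: the lid stays at whatever angle it is left and needs less than 1 N on the tab to turn down. No latch or spring; shut, it rests hard on the rim, so a rigid arm should come down slowly (about 20 mm/s) over the last centimetre
- lunch_lid_hinge (a point): middle of the large lid's hinge axis, which runs along the tin's y at the top of its back wall (63.5 mm behind the tin's centre, 55.5 mm up). Axes of the lid: -x runs from the hinge to the front edge, z is the normal of its outer face
- lunch_tab (a point): centre of the upper face of the large lid's lift tab, a flat aluminium tongue 44 mm wide and 14 mm deep, 3 mm thick, flush with the lid's upper face, at the middle of its front edge. 133 mm from the hinge axis along the lid's -x and 3 mm above it along the lid's z; shut, it lies 69.5 mm in front of the tin's centre and 58.5 mm above the desk. Axes as the lid's
- lunch_lid_middle (a point): middle of the upper face of the large lid (126 by 196 mm, 3 mm thick, with an 8 mm skirt round its front and sides)
- snack_tin: the small square tin of the same make, lid ajar: 100 by 100 by 42 mm high without its lid. Origin: centre of its underside. To be left alone
- snack_lid (a joint): angle of the small tin's lid, rad, 0 shut; it starts ajar at 0.35 to 0.65
- snack_tab (a point): centre of the upper face of the small lid's lift tab; the lid is 106 mm square
- jar: glass jar with a steel twist cap, 70 mm across, 89 mm high, between the tins. Origin: centre of its underside
- eraser: grey eraser block, 50 by 24 by 13 mm, between the tins and in front. Origin: centre of its underside
- protractor: white plastic half-round protractor, 124 mm along its base, 62 mm deep, 3 mm thick, flat on the desk behind the jar. Origin: about its centre, on the underside
- pencil_pot: steel pot of pencils, 72 mm across, 100 mm high, pencils up to 170 mm, at the right. Origin: centre of its underside
- bottle: steel water bottle, 68 mm across, 192 mm high, at the left. Origin: centre of its underside
- clipboard: hardboard clipboard, 320 (x) by 230 (y) by 3 mm, with a steel clip 20 mm high, held flat to the desk's right edge by a spring clamp; fixed. Origin: centre of the board's underside
- slates: stack of framed slates, 200 (x) by 270 (y) by 37 mm, at the left; fixed. Origin: centre of its underside
Mind the look-alikes: they are no part of the job. Leave any blue look-alike of the lunch_tin alone.

How it is judged (in metres and radians):
On the way:
1. the fingertips rest on the large tin's lift tab with its lid pressed shut (value of joint lunch_lid below 0.035 rad and contact force between the fingers and lunch_tin above 0.3 N and horizontal distance between the grasp point and lunch_tab below 0.028 m), for 0.1 s.
At the end, for the whole second after the job is handed in: The large tin's lid is shut (within 0.035 rad, about 4 mm at its front edge), the tin stands flat within 20 mm of where it was, the small tin's lid and all the other things are where they were (within 10 mm), and the grasp point is more than 100 mm from the middle of the large lid (value of joint lunch_lid below 0.035 rad and distance of lunch_tin from where it was at the start of the episode below 0.02 m and angle between lunch_tin's own z axis and vertical below 0.05 rad and linear speed of lunch_tin below 0.01 m/s and distance of each of snack_tab, snack_tin, jar, eraser, protractor, pencil_pot, bottle from where it was at the start of the episode below 0.01 m and distance between the grasp point and lunch_lid_middle above 0.1 m); the robot touches nothing.
It fails at once if the lid is slammed: it closes faster than 3 rad/s (0.4 m/s at its front edge) (velocity of joint lunch_lid below -3 rad/s).
It fails at once if the large tin or its lid is lifted: lid opened beyond 0.85 rad, tin 15 mm up or tipped 0.2 rad (value of joint lunch_lid above 0.85 rad or height (world z) of lunch_tin above 0.015 m or angle between lunch_tin's own z axis and vertical above 0.2 rad).
It fails at once if the large tin is pressed hard: more than 60 N (contact force between any of the fingers, the arm and lunch_tin above 60 N).
It fails at once if the robot touches the small tin or another thing around the tins (more than 0.5 N) (contact force between any of the fingers, the arm and snack_tin above 0.5 N or contact force between any of the fingers, the arm and jar above 0.5 N or contact force between any of the fingers, the arm and eraser above 0.5 N or contact force between any of the fingers, the arm and protractor above 0.5 N or contact force between any of the fingers, the arm and pencil_pot above 0.5 N or contact force between any of the fingers, the arm and bottle above 0.5 N or contact force between any of the fingers, the arm and clipboard above 0.5 N or contact force between any of the fingers, the arm and slates above 0.5 N).
It fails at once if one of the other things is knocked more than 15 mm out of place (distance of any of snack_tin, jar, eraser, protractor, pencil_pot, bottle from where it was at the start of the episode above 0.015 m).
It also fails if it takes over 35 s, if anything falls off the work surface, if the arm or the gripper's body presses on something with over 40 N, if the wrist force passes 120 N, or if a joint passes its speed limit or range.

## Working session

There is one attempt and no reset: what is moved stays moved. The work goes in short steps, Python scripts to look and compute and a shell command to move; the robot and the scene stay as the last step left them, time stands still between calls to the robot, and variables do not carry over. Pictures are saved under pics/ and viewed, at most 10 in all, crops included, and the job is handed in when it is done.

```bash
mkdir -p pics; python3 - <<'E'
from bench import r
import cv2
for n in("scene","top"):
    cv2.imwrite(f"pics/{n}0.png",cv2.resize(r.snapshot(n)[:,:,::-1],(800,600)))
    print(n,r.camera_params(n))
s=r.sense();print(s["time"],s["tool_pos"],s["tcp_rot"],r.tcp_to_grasp)
E
```

```text
scene {'fx': 369.97283986136574, 'fy': 369.97283986136574, 'cx': 248.75088167487513, 'cy': 193.79390506468974, 'D': array([0.00839075, 0.        , 0.        , 0.        , 0.        ]), 'R': array([[-0.76262181,  0.64684121,  0.00210528],
       [ 0.47198475,  0.55868678, -0.68198202],
       [-0.44231027, -0.5191007 , -0.73136591]]), 't': array([ 415.19073932, -196.01973071, 1549.01316815])}
top {'fx': 388.2079960763164, 'fy': 388.2079960763164, 'cx': 258.4776085256578, 'cy': 189.59990538277526, 'D': array([-0.01832259,  0.        ,  0.        ,  0.        ,  0.        ]), 'R': array([[-0.06733424, -0.99771684, -0.00521692],
       [-0.97540919,  0.06692677, -0.20999455],
       [ 0.20986425, -0.00905119, -0.97768864]]), 't': array([  27.00661704,  537.24302072, 1186.17768487])}
0.1 [184.42805183 570.41557872 230.32780613] [-1.79902047e+02 -8.65047835e-03  1.62077830e+02] 18.700000000000003
```

View pics/scene0.png

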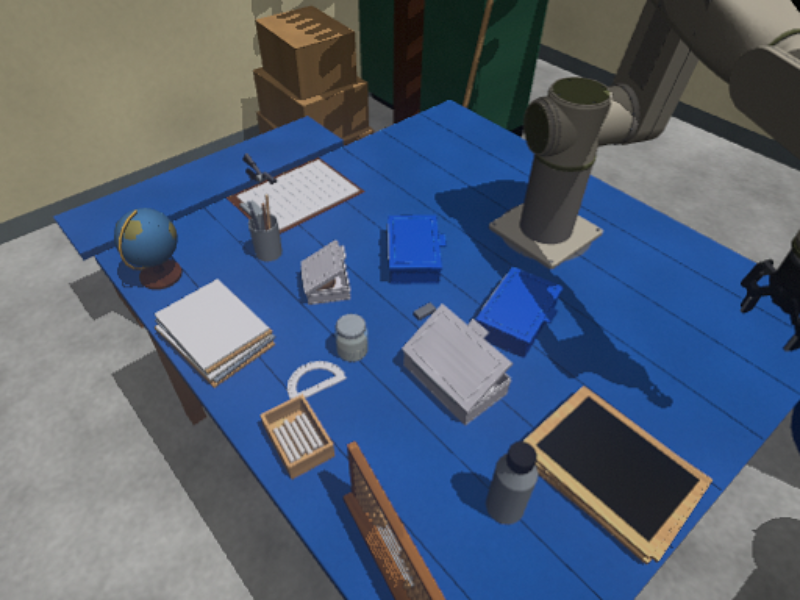

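View pics/top0.png

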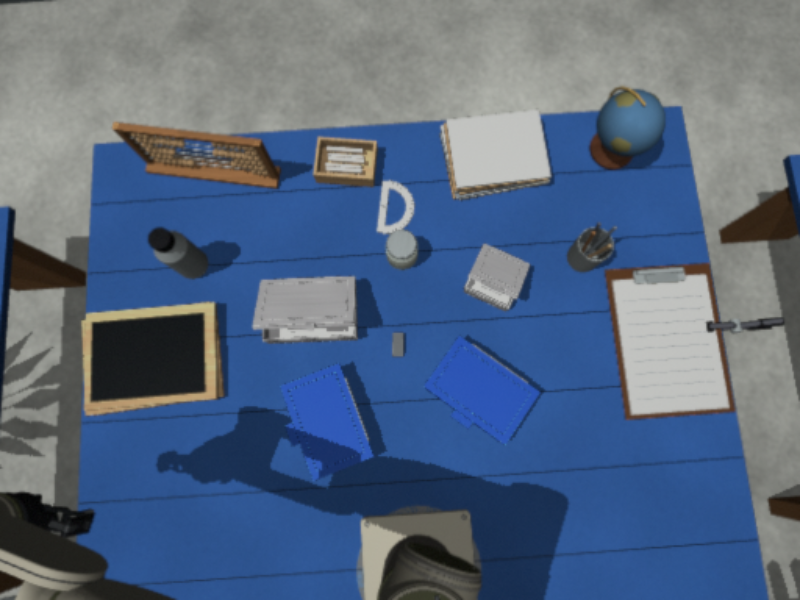

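Candidates (800×600 pictures): large aluminium tin, top (305,308) / scene (457,362). Small aluminium tin, top (497,277) / scene (327,272), leave. Blue look-alikes, top (328,420) and (483,390) / scene (518,308) and (415,245), leave. I choose the large plain aluminium one and check it in close crops.

```bash
python3 - <<'E'
from bench import r
import cv2,numpy as np
a=r.snapshot("top")[:,:,::-1]; b=r.snapshot("scene")[:,:,::-1]
# top x150-240,y165-230 ; scene x250-335,y190-275
A=cv2.resize(a[165:235,150:250],(800,560),interpolation=cv2.INTER_CUBIC)
B=cv2.resize(b[190:275,245:345],(700,595),interpolation=cv2.INTER_CUBIC)
cv2.imwrite("pics/ct.png",A);cv2.imwrite("pics/cs.png",B)
E
```

```text
(no output)
```

View pics/ct.png

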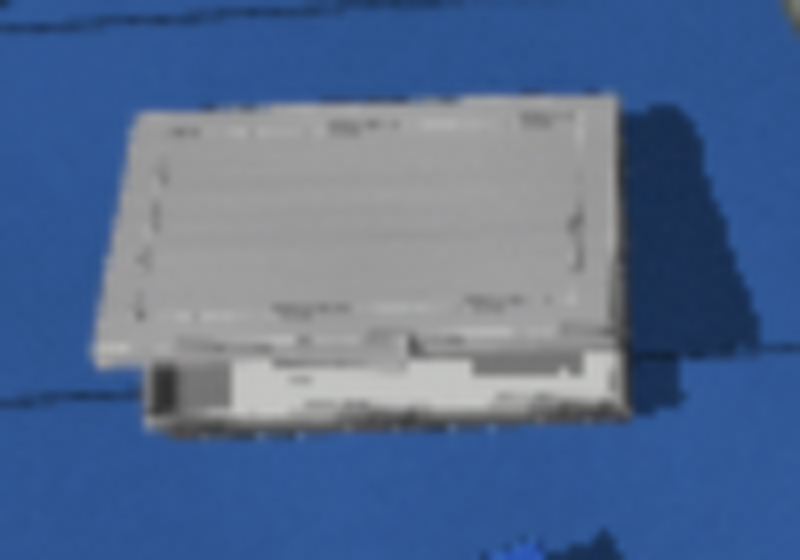

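View pics/cs.png

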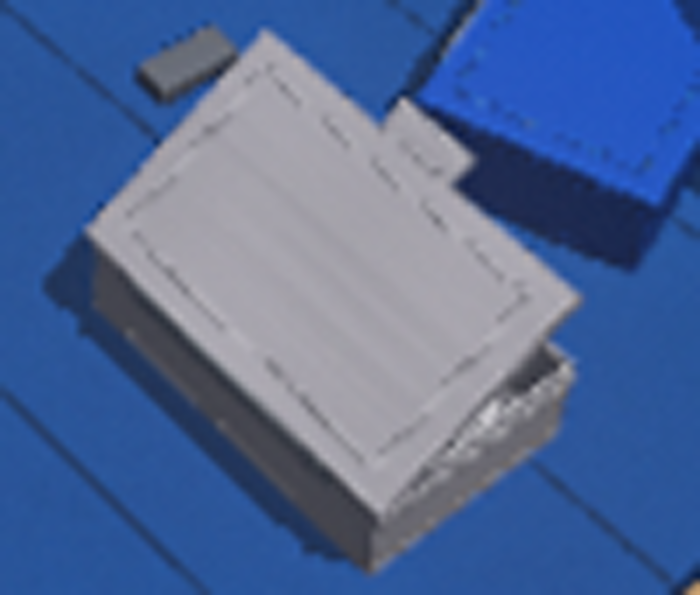

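The aluminium tin is confirmed. In the scene crop the tab corners are at (400,97) and (475,160), with the lid corners at (263,30), (580,298), (378,515) and (88,232). In the top crop the back corners are at (136,113) and (617,96), and the front-left at (95,352).

```bash
cat > fit.py <<'E'
import numpy as np,cv2
from scipy.optimize import least_squares
from bench import r
P={n:r.camera_params(n) for n in("scene","top")}
def proj(n,X):
    p=P[n];K=np.array([[p["fx"],0,p["cx"]],[0,p["fy"],p["cy"]],[0,0,1]])
    return cv2.projectPoints(np.array(X,float),cv2.Rodrigues(p["R"])[0],p["t"],K,p["D"])[0][:,0]
def world(q,T):
    x,y,yw=q[:3];c,s=np.cos(yw),np.sin(yw)
    return np.array(T)@np.array([[c,s,0],[-s,c,0],[0,0,1]])+[x,y,0]
def lid(a,d,w,h=3): return [63.5-d*np.cos(a)+h*np.sin(a),w,55.5+d*np.sin(a)+h*np.cos(a)]
L=[(126,-98),(126,98),(0,98),(0,-98),(140,-22),(140,22)]
sc=(np.array([(263,30),(580,298),(378,515),(88,232),(400,97),(475,160),(372,572),(573,365)])+.5)/7-.5+[245,190]
tp=(np.array([(95,352),(136,113),(617,96)])+.5)/8-.5+[150,165]
def res(q):
    a=q[3];l=[lid(a,*v) for v in L]
    s=proj("scene",world(q,l+[[60,95,0],[-60,95,55]]))
    t=proj("top",world(q,[l[1],l[2],l[3]]))
    return np.r_[(s-sc).ravel(),(t-tp).ravel()]
def fit():
    return least_squares(res,[470,200,0,.5],x_scale=[10,10,.1,.1],loss="soft_l1")
E
python3 - <<'E'
from fit import *
f=fit();q=f.x;print(q,np.degrees(q[2:]));print(np.round(res(q).reshape(-1,2),1))
for a in(q[3],.3,.2,.1,0): print(a,world(q,[lid(a,133,0)]).round(1))
E
```

```text
[ 5.26131713e+02  1.89705457e+02 -2.77033150e-02  5.31589080e-01] [-1.58728303 30.45781073]
[[ 0.4 -0.3]
 [-0.2 -0.8]
 [-0.  -0.3]
 [-0.8 -0.4]
 [ 0.2  0.7]
 [-0.4  0.1]
 [-0.6  0.3]
 [ 0.4 -0.5]
 [-0.9  0.2]
 [-0.6  0. ]
 [-0.  -0.3]]
0.5315890802196285 [[476.5 191.1 125.5]]
0.3 [[463.5 191.4  97.7]]
0.2 [[459.9 191.5  84.9]]
0.1 [[457.6 191.6  71.8]]
0 [[456.7 191.6  58.5]]
```

```bash
python3 -m handwheel '[[0,0,0,-8.15],[0,0,0,-8.15],[-0.025,-0.031,0,0],[-0.025,-0.031,0,0],[-0.025,-0.031,0,0],[-0.025,-0.031,0,0],[-0.025,-0.031,0,0],[-0.025,-0.031,0,0],[-0.025,-0.031,0,0],[-0.025,-0.031,0,0]]' 0 20; python3 -m handwheel '[[-0.025,-0.031,0,0],[-0.025,-0.031,0,0],[-0.025,-0.031,0,0],[-0.02,-0.02,0,0],[-0.007,-0.01,0,0],[0,0,0.015,0],[0,0,0.015,0],[0,0,0.01,0],[0,0,0,0],[0,0,0,0]]'
```

```text
time: 1.2
tool_pos: [378.2, 315.9, 231.3]
tcp_rot: [180.0, 0.0, 178.4]
ft_force: [1.0, 1.1, -0.4]
finger_gap: 0.0
grip_force: 0.0
time: 2.2
tool_pos: [475.1, 192.2, 190.7]
tcp_rot: [-180.0, -0.1, 178.5]
ft_force: [0.8, 0.1, 0.7]
finger_gap: -0.2
grip_force: 0.0
```

```bash
python3 -m handwheel '[[0,0,0.012,0],[0,0,0.012,0],[0,0,0.012,0],[0,0,0.009,0],[0,0,0,0],[0,0,0,0]]'; python3 - <<'E'
from bench import r
import cv2,numpy as np
a=r.snapshot("top")[:,:,::-1]; b=r.snapshot("scene")[:,:,::-1]
B=cv2.resize(b[170:275,245:345],(570,598),interpolation=cv2.INTER_CUBIC)
cv2.imwrite("pics/c2.png",B)
E
```

```text
time: 2.8
tool_pos: [475.8, 191.4, 146.0]
tcp_rot: [-180.0, -0.0, 178.4]
ft_force: [-0.3, -0.2, -0.9]
finger_gap: -0.1
grip_force: 0.0
```

View pics/c2.png

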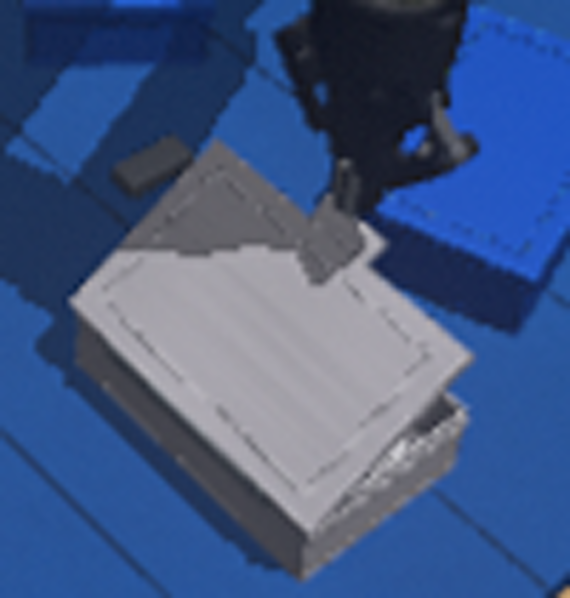

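The closed fingertips, at (345,205) in the crop, stand just above the tab around (350,230), which agrees with the fit. I'll press down slowly along the tab's arc.

```bash
python3 -m handwheel '[[0,0,0.004,0],[0,0,0.004,0],[0,0,0.004,0],[0,0,0.004,0],[0.001,0,0.003,0],[0.002,0,0.004,0],[0.002,0,0.004,0],[0.002,0,0.004,0],[0.002,0,0.004,0],[0.002,0,0.004,0]]'; python3 -m handwheel '[[0.001,0,0.004,0],[0.001,0,0.004,0],[0.001,0,0.004,0],[0.001,0,0.004,0],[0.001,0,0.004,0],[0.001,0,0.004,0],[0.001,0,0.004,0],[0,0,0.003,0],[0,0,0,0]]'
```

```text
time: 3.9
tool_pos: [464.8, 191.8, 107.0]
tcp_rot: [-180.0, 0.0, 178.4]
ft_force: [-1.0, 0.2, 0.4]
finger_gap: 0.3
grip_force: 0.1
time: 4.8
tool_pos: [457.6, 191.9, 75.7]
tcp_rot: [-180.0, -0.0, 178.4]
ft_force: [0.5, 0.3, 1.0]
finger_gap: -0.1
grip_force: 0.0
```

```bash
python3 -m handwheel '[[0,0,0.002,0],[0,0,0.002,0],[0,0,0.002,0],[0,0,0.002,0],[0,0,0.002,0],[0,0,0.002,0],[0,0,0.001,0],[0,0,0.001,0],[0,0,0.001,0]]'; python3 -m handwheel '[[0,0,0.001,0],[0,0,0,0]]'
```

```text
time: 5.7
tool_pos: [458.0, 192.0, 61.2]
tcp_rot: [-180.0, 0.0, 178.4]
ft_force: [0.3, -0.1, -0.5]
finger_gap: 0.3
grip_force: 0.1
time: 5.9
tool_pos: [457.9, 192.0, 60.2]
tcp_rot: [-180.0, -0.0, 178.4]
ft_force: [-0.2, 0.1, -0.5]
finger_gap: 0.0
grip_force: 0.0
```

```bash
python3 - <<'E'
from bench import r
import cv2,numpy as np
b=r.snapshot("scene")[:,:,::-1]
cv2.imwrite("pics/c3.png",cv2.resize(b[170:275,245:345],(570,598),interpolation=cv2.INTER_CUBIC))
s=r.sense();print(s["tool_pos"],s["ft_force"])
E
```

```text
[457.95822016 191.99533598  60.2364309 ] [-0.02272927  0.70963821  0.47534451]
```

View pics/c3.png

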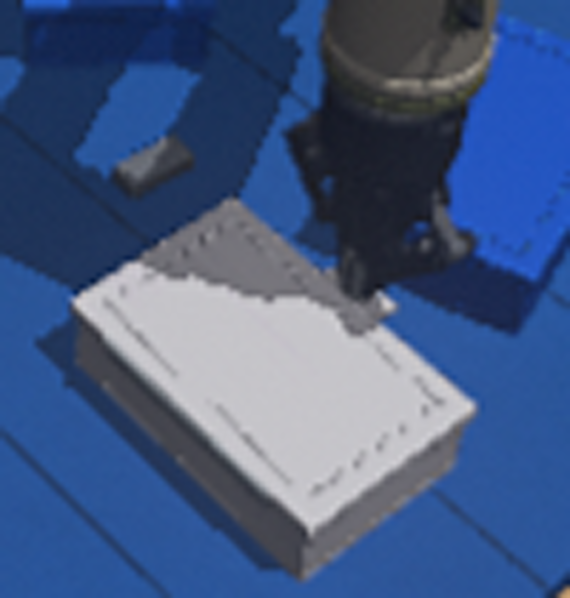

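The lid is almost flat, with the fingers on the tab at (355,290) and the tin's corner (303,578) unmoved. I'll press the last bit in half-millimetre steps until the force rises.

```bash
for i in 1; do :; done; python3 -m handwheel '[[0,0,0.0005,0],[0,0,0.0005,0],[0,0,0,0]]' | grep -E 'pos|ft'; python3 -m handwheel '[[0,0,0.0005,0],[0,0,0,0]]'| grep -E 'pos|ft'
```

```text
tool_pos: [458.0, 192.0, 59.2]
ft_force: [0.6, -0.1, 0.8]
tool_pos: [458.0, 192.0, 58.8]
ft_force: [0.3, 0.4, -1.2]
```

```bash
python3 -m handwheel '[[0,0,0.0005,0],[0,0,0,0]]'| grep -E 'pos|ft'; python3 -m handwheel '[[0,0,0.0003,0],[0,0,0,0]]'| grep -E 'pos|ft'
```

```text
tool_pos: [458.1, 192.0, 58.5]
ft_force: [-1.5, 0.0, 3.1]
tool_pos: [458.1, 192.0, 58.4]
ft_force: [-2.8, -0.5, 5.5]
```

The force is rising on the hard rim (5.5 N), so the lid is shut. I'll hold briefly and then retreat straight up.

```bash
python3 -m handwheel '[[0,0,0.0002,0],[0,0,0,0],[0,0,0,0],[0,0,0,0]]'| grep -E 'pos|ft'; python3 -m handwheel '[[0,0,-0.002,0],[0,0,-0.004,0],[0,0,-0.01,0],[0,0,-0.02,0],[0,0,-0.03,0],[0,0,-0.03,0],[0,0,-0.03,0],[0,0,-0.03,0],[0,0,-0.02,0],[0,0,-0.01,0]]'|grep -E 'pos|ft'; python3 -m handwheel '[[0,0,0,0],[0,0,0,0],[0,0,0,0]]'|grep -E 'time|pos|ft'
python3 - <<'E'
from bench import r
import cv2
b=r.snapshot("scene")[:,:,::-1]
cv2.imwrite("pics/c4.png",cv2.resize(b[120:300,160:360],(666,600),interpolation=cv2.INTER_CUBIC))
E
```

```text
tool_pos: [458.1, 192.1, 58.4]
ft_force: [-3.7, -0.9, 7.7]
tool_pos: [459.0, 192.3, 247.1]
ft_force: [0.5, -0.3, 0.4]
time: 8.55
tool_pos: [457.2, 191.7, 242.1]
ft_force: [-0.3, 0.6, 0.8]
```

View pics/c4.png

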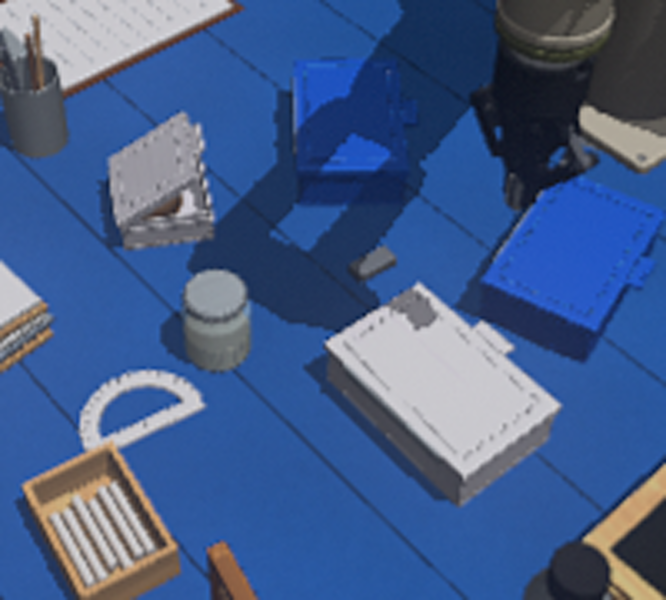

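The large lid is shut (tab at (490,335)), the small lid at (155,165) still stands ajar, and the hand is about 190 mm above the lid. Handing in.

```bash
python3 -c "from bench import r;print(r.hand_in())"
```

```text
the job is handed in; nothing more can be done
None
```

I pressed the large aluminium tin's lid fully shut by its tab (peak reading about 8 N), drew the hand about 185 mm up, and handed in; the last picture shows the tin in place, the small tin's lid still ajar and nothing else disturbed, but the hand-in returned no verdict.

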